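# Weigh a knife bar on a pocket scale by finding its balance point

## Robot

A 6-joint arm with a two-finger parallel gripper is mounted at the origin on a cart in front of the work surface, level with it; the furniture and walls round the work are solid. World frame = base frame: x ahead of the robot, y to its left, z up, the work surface at z = 0. Lengths are in m, angles in rad, forces in N, time in s.
With the tool pointing down it reaches from about 0.3 to 0.875 m from the base axis. Payload 6.4 kg.
Tool frame: the origin (TCP) lies at the very end of the fingers, on their centre line; the grasp point (between the pads) lies 19 mm behind it; z points along the fingers, y is the line along which they close (so a half turn about z gives the same grasp; the last joint's range is limited). The gripper opens to 85 mm and grips with 20 to 120 N. Pads are 22 mm wide; open, the fingers measure 114 mm over their backs; the gripper's body (76 mm by 85 mm) begins 54 mm behind the grasp point. The pads swing forward as they close: fully open they stand 13 mm farther back than shut.
Start: joints at [-1.529, 0.181, 1.607, -0, 1.354, -0.206], TCP at [0.141, -0.557, 0.231] pointing down, gripper open.
Joint ranges: [-2.99, 2.99], [-0.89, 2.07], [0.3, 2.58], [-1.14, 4.28], [0, 2.63], [-3.12, 3.12]. Speed limits (rad/s): [2.57, 2.57, 3.01, 3.14, 3.14, 3.14].

## Interface

Orientations are given as a unit quaternion [w, x, y, z].
In Python, from bench import ctrl gives the robot as it stands.
- The arm moves only by the tool jog_arm, never from a script. Its argument "series" is a list that holds one entry, the list of rows, each a list of 7 numbers: the shift along the tool's x, y, z in mm, then the turn, a rotation vector about the tool's x, y, z in rad, then the finger opening in mm, from 0 to 85.4. In form: [[[tx, ty, tz, rx, ry, rz, gripper], ...]]. A call has exactly 10 rows; each row shifts and turns the commanded pose from where the row before left it, along the tool's axes as they then stand; what a row does not reach is not made up. A row lasts 1/10 s, in which the tool goes at most 50 mm and 8.59 degrees, less where a joint would pass 70% of its speed; a pose out of reach is approached as far as the arm can. A call with a gripper value outside its range is refused whole. The fingers move at their own pace and stop on an object; the grip force is fixed at half the most. Time passes only in rows, so rows that do not move let the fingers close, or fill a call up. It gives the time, the measured TCP pose, the force, the opening and the grip force at its end, in the units of the state.
- ctrl.get_obs(): the state, without advancing time (a new reading comes with each control period).
- ctrl.camera(name): name is "scene" or "top"; returns a dict with "frame" (480x640x3 uint8, blue, green, red), "z_map" (480x640 float32, m along the optical axis (not along the pixel's ray), 0 where there is no reading), "fx", "fy", "cx", "cy" (pixels), "xyz" and "rotation" of the camera in the world. Camera axes: x right, y down, z forward; pixel columns grow to the right and rows downward; lengths in m; the calibration is good to about 2 mm. A picture is of the moment at which its call begins.
- ctrl.hand_in(): hands the job in; it is judged then, once.
The state is a dict: "time_s": time; "q": joint angles; "dq": joint speeds; "joint_efforts": joint torques, N m; "eef_pos": TCP position; "eef_rot": TCP orientation; "wrist_force": force on the tool from outside, world axes, zero at the start; "torque": the same for the moment, N m; "opening": opening from 0.0 (shut) to 1.0 (fully open); "grasp_force": force on a finger pad.
Only numpy, scipy, OpenCV 4.12 (cv2) and the standard library are available. Lean on these libraries where they do the work, as an engineer would, in place of code of your own. Each camera call takes 0.05 s, during which the arm holds its last target. There are 200 camera calls.

## Task

Weigh the wooden magnetic knife bar on the pocket scale: steel is hidden in it unevenly, so find where it balances by lifting it a little at trial points, without letting it tip steeply. Then lift it clear and level, and set it gently across the small round pan so that it balances level there, and let it go. Press only lightly on the scale, and leave the lemon, the garlic and the tin where they are.

Things in the scene. Friction and masses are not known exactly. Their poses are not given: they have to be found in the camera images.
- bar: dark wooden magnetic knife bar, 300 mm long (its x axis), 36 mm wide (y), 24 mm high (z), with a steel strip along its top and a brass screw cup at each end; it lies flat and loose on the worktop. Origin: middle of its underside. It weighs about 0.55 to 0.62 kg. Its balance point lies on its centre line anywhere up to 88 mm from the middle, towards either end, and cannot be seen
- scale: white pocket scale fixed to the worktop, housing 90 x 90 mm and 42 mm high, dark display on its front (-x side); a stem carries a small steel pan at the top. Origin: centre of its underside, z up. More than 18 N on it overloads it
- pan_top (a point): centre of the flat top of the round pan, 30 mm across, 75 mm above the worktop; the pan can sink straight down up to 6 mm on a spring of 3 N/mm (about 2 mm under the bar's weight). The bar stays level on it only if its balance point is over the pan, and may point in any direction
- lemon: yellow lemon, 71x53x51 mm, loose bystander; origin under its centre
- garlic: garlic bulb, 60x60x59 mm, loose bystander; origin under its centre
- tin: low tin with a red label, 86 mm across, 40 mm high, loose bystander; origin under its centre
There are look-alikes about, which are no part of the job. Of the things that look like the scale, the largest one is meant.

How it is judged:
On the way:
1. the bar is lifted clear of worktop and scale and held level (underside over 30 mm up, within 6 degrees) (height (world z) of bar above 0.03 m and angle between bar's own z axis and vertical below 0.105 rad and contact force between bar and scale below 0.1 N and contact force between bar and the fingers above 1 N), for 0.3 s.
At the end, for the whole second after the job is handed in: the bar lies released and at rest on the pan, level within 2.9 degrees, its underside 68 to 78 mm above the worktop; lemon, garlic and tin within 30 mm of where they stood (angle between bar's own z axis and vertical below 0.05 rad and height (world z) of bar between 0.068 and 0.078 m and contact force between bar and scale above 2 N and contact force between bar and the fingers below 0.1 N and linear speed of bar below 0.02 m/s and angular speed of bar below 0.08 rad/s and distance of each of lemon, garlic, tin from where it was at the start of the episode below 0.03 m); the robot touches nothing.
It fails at once if the bar tips more than 11 degrees (angle between bar's own z axis and vertical above 0.2 rad).
It fails at once if the scale is loaded with more than 18 N (contact force between scale and anything else above 18 N).
It fails at once if lemon, garlic or tin is moved more than 30 mm (distance of any of lemon, garlic, tin from where it was at the start of the episode above 0.03 m).
It also fails if it takes over 48 s, if anything falls off the work surface, if the arm or the gripper's body presses on something with over 40 N, if the wrist force passes 120 N, or if a joint passes its speed limit or range.

## Working session

There is one attempt and no reset: what is moved stays moved. The work goes in short steps, Python scripts to look and compute and a tool call to move; the robot and the scene stay as the last step left them, time stands still between calls to the robot, and variables do not carry over. Pictures are saved under pics/ and viewed, at most 10 in all, crops included, and the job is handed in when it is done.

Besides the shell and the picture viewer there is one more tool, called after ">>>" as name(argument=value, ...), one argument or row to a line, values as JSON. jog_arm: Moves the arm, as the interface text tells. Its arguments: {"type":"object","properties":{"series":{"type":"array"}},"required":["series"]}

```bash
mkdir -p pics; cat > h.py <<'E'
import numpy as np, cv2
from bench import ctrl
def snap(n,f=None):
    c=ctrl.camera(n)
    np.savez('pics/%s.npz'%(f or n),**c)
    if f: cv2.imwrite('pics/%s.png'%f,c['frame'])
    return c
def ld(f): return dict(np.load('pics/%s.npz'%f))
def R(c):
    r=np.array(c['rotation'])
    if r.shape==(3,3): return r
    from scipy.spatial.transform import Rotation as Ro
    return Ro.from_quat(np.r_[r[1:],r[0]]).as_matrix()
def world(c,u,v,z=None):
    d=np.array([(u-c['cx'])/c['fx'],(v-c['cy'])/c['fy'],1.])
    if z is None: z=c['z_map'][int(v),int(u)]
    return R(c)@(d*z)+c['xyz']
def cloud(c):
    v,u=np.mgrid[:480,:640]; z=c['z_map']
    P=np.stack([(u-c['cx'])/c['fx']*z,(v-c['cy'])/c['fy']*z,z],-1)
    return P@R(c).T+c['xyz']
E
python3 - <<'E'
from h import *
for n in('scene','top'):
    c=snap(n,n+'0'); print(n,c['xyz'],c['rotation'],c['fx'],c['cx'])
print(ctrl.get_obs())
E
```

```text
scene [ 0.10944476 -1.08408121  0.84540853] [-0.3819439   0.88376833 -0.24675516  0.11038247] 464.7901210238731 312.61996637395686
top [ 0.29843304 -0.36571804  1.11621678] [ 0.08242772 -0.69279657  0.71163425 -0.0825547 ] 459.4325829587716 318.39142383124545
{'time_s': 0.1, 'q': array([-1.52927560e+00,  1.81441157e-01,  1.60790023e+00,  3.15322335e-05,
        1.35382670e+00, -2.06304135e-01]), 'dq': array([-2.47723492e-03, -9.21164043e-04, -2.75150287e-03,  7.75937215e-05,
       -1.67670912e-03, -3.69296874e-04]), 'joint_efforts': array([ 1.27684521e-03, -4.45876944e+01, -3.52238238e+01, -4.14619517e-04,
        4.18960350e-03,  1.94864988e-06]), 'eef_pos': array([ 0.14104845, -0.55691967,  0.2304924 ]), 'eef_rot': array([-7.83779885e-04,  9.92332786e-01,  1.23592157e-01,  8.01696720e-05]), 'wrist_force': array([-0.23218541, -1.20267902, -0.57741298]), 'torque': array([-0.00571391,  0.00572766,  0.04308876]), 'grasp_force': 0.0, 'opening': 1.0067487831595503}
```

View pics/scene0.png

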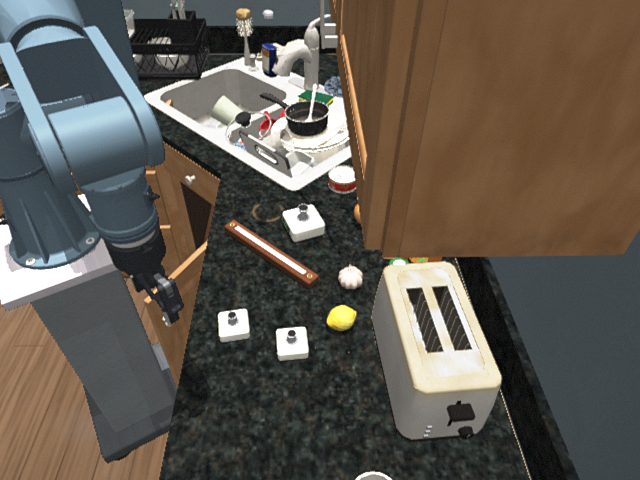

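View pics/top0.png

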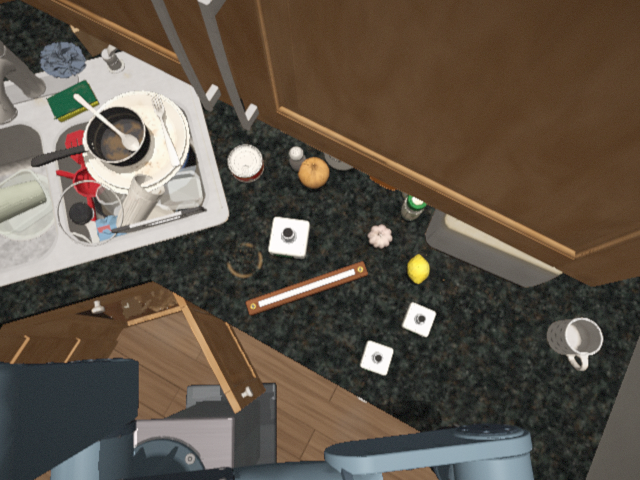

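Scene: three scale look-alikes: A top (289,237)/scene (304,221), B top (419,320)/scene (292,343), C top (377,358)/scene (233,324). A is visibly the largest, so it fits. Bar: top (251,306)–(364,269), garlic (379,236), lemon (419,269), tin (246,162). An overhead cabinet is close behind. Confirm with a crop and measure.

```bash
python3 - <<'E'
from h import *
t=ld('top0'); s=ld('scene0')
a=cv2.resize(t['frame'][205:325,235:385],None,fx=4,fy=4,interpolation=cv2.INTER_CUBIC)
cv2.imwrite('pics/crop1.png',a)
for n,c,B in(('top',t,[(262,310,212,262),(400,438,300,340),(358,396,338,378)]),('scene',s,[(278,330,198,245),(272,312,322,364),(214,252,305,345)])):
    P=cloud(c)
    for u0,u1,v0,v1 in B:
        Q=P[v0:v1,u0:u1].reshape(-1,3); br=c['frame'][v0:v1,u0:u1].reshape(-1,3).min(1)
        H=Q[(Q[:,2]>.025)&(Q[:,2]<.055)&(br>150)]; K=Q[Q[:,2]>.06]
        r=cv2.minAreaRect((H[:,:2]*1000).astype(np.float32))
        print(n,'housing',r,np.median(H[:,2]),'pan',len(K),K.mean(0) if len(K) else Q[:,2].max(), (K.min(0),K.max(0)) if len(K) else '')
    # bar
    hsv=cv2.cvtColor(c['frame'],cv2.COLOR_BGR2HSV)
    b=(240,375,255,320) if n=='top' else (220,322,215,288)
    M=np.zeros((480,640),bool);M[b[2]:b[3],b[0]:b[1]]=1
    Q=P[M&(P[...,2]>.017)&(P[...,2]<.03)&(P[...,0]<.6)]
    Q=Q
    r=cv2.minAreaRect((Q[:,:2]*1000).astype(np.float32)); print(n,'bar',len(Q),r,np.median(Q[:,2]),Q[:,:2].mean(0))
P=cloud(t)
for n,(u,v) in dict(lemon=(419,269),garlic=(379,236),tin=(246,162),orange=(314,172),end1=(253,306),end2=(361,269)).items(): print(n,P[v,u].round(3))
E
```

```text
top housing ((565.904541015625, -297.71038818359375), (89.51827239990234, 89.0396728515625), 80.62027740478516) 0.04106286740943976 pan 139 [ 0.53862758 -0.30449475  0.17904857] (array([ 0.29843304, -0.36571804,  0.06805783]), array([ 0.58063708, -0.28436393,  1.11621678]))
top housing ((360.4335632324219, -599.70849609375), (61.455474853515625, 61.35047149658203), 64.93256378173828) 0.02777410068753472 pan 8 [ 0.29843304 -0.36571804  1.11621678] (array([ 0.29843304, -0.36571804,  1.11621678]), array([ 0.29843304, -0.36571804,  1.11621678]))
top housing ((275.9898986816406, -495.65771484375), (61.202491760253906, 62.1150016784668), 68.28968811035156) 0.027586199868095074 pan 4 [ 0.29843304 -0.36571804  1.11621678] (array([ 0.29843304, -0.36571804,  1.11621678]), array([ 0.29843304, -0.36571804,  1.11621678]))
top bar 1905 ((481.7945556640625, -325.71551513671875), (120.47122955322266, 299.75347900390625), 17.684532165527344) 0.0231693825785364 [ 0.44251521 -0.33658279]
scene housing ((564.4264526367188, -299.70025634765625), (91.67999267578125, 88.8313217163086), 81.01187896728516) 0
[... 344 characters left out ...]
([ 0.10944476, -1.08408121,  0.84540853]), array([ 0.10944476, -1.08408121,  0.84540853]))
scene housing ((275.739501953125, -496.1632080078125), (63.65104293823242, 61.796424865722656), 69.22534942626953) 0.027905271899408557 pan 8 [ 0.10944476 -1.08408121  0.84540853] (array([ 0.10944476, -1.08408121,  0.84540853]), array([ 0.10944476, -1.08408121,  0.84540853]))
scene bar 1487 ((499.5613708496094, -320.276611328125), (160.5335693359375, 300.1534118652344), 17.45639419555664) 0.02365694017089348 [ 0.45237712 -0.34721724]
lemon [ 0.476 -0.604  0.05 ]
garlic [ 0.559 -0.515  0.047]
tin [ 0.762 -0.192  0.037]
orange [ 0.718 -0.363  0.069]
end1 [ 0.402 -0.211  0.024]
end2 [ 0.485 -0.47   0.021]
```

View pics/crop1.png

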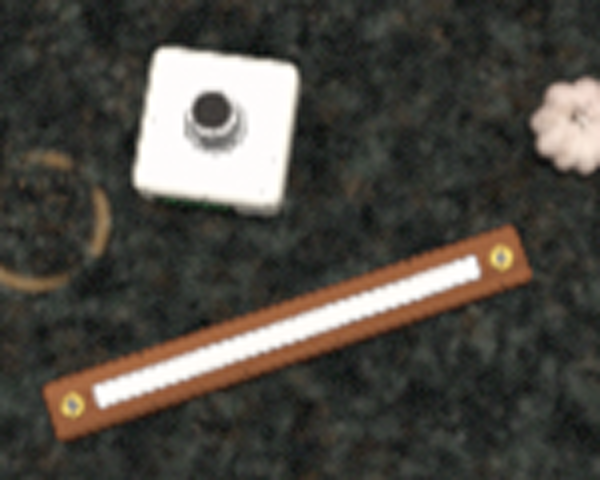

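Crop confirms A: 90 mm housing with the pan on a stem at crop (211,107); the bar runs from (57,412) to (518,252). Now I need a finer bar/pan fit and the clearances.

```bash
python3 - <<'E'
from h import *
for n,b in(('top0',(240,375,255,320)),('scene0',(220,322,215,288))):
    c=ld(n);P=cloud(c)
    M=np.zeros((480,640),bool);M[b[2]:b[3],b[0]:b[1]]=1
    M&=(P[...,2]>.012)&(P[...,2]<.03)
    k,l,st,ce=cv2.connectedComponentsWithStats(M.astype(np.uint8))
    # separate from scale by line distance
    d=np.array([.305,-.952]); nn=np.array([.952,.305]); o=np.array([.4435,-.3405])
    Q=P[M]; e=(Q[:,:2]-o)@nn; Q=Q[abs(e)<.03]
    Q=Q[Q[:,2]>.018]
    print(n,cv2.minAreaRect((Q[:,:2]*1000).astype(np.float32)),np.median(Q[:,2]))
    K=P[(P[...,2]>.068)&(P[...,2]<.08)&(np.hypot(P[...,0]-.565,P[...,1]+.298)<.04)]
    print('pan',len(K),K.mean(0),K.min(0),K.max(0),cv2.minEnclosingCircle((K[:,:2]*1000).astype(np.float32)))
    W=P[(P[...,2]>.11)&(P[...,0]>.4)&(P[...,2]<1.)&(P[...,1]>-.75)&(P[...,1]<.1)]
    for y in np.arange(-.7,.1,.1):
        w=W[abs(W[:,1]-y)<.05]
        if len(w): i=w[:,0].argmin(); print('  y%.1f'%y,'minx',w[i].round(3),'n',len(w))
# pan by two-view ray (top crop pixel -> 288, 231.8)
E
```

```text
top0 ((442.112548828125, -338.83026123046875), (36.29332733154297, 298.9278259277344), 17.536949157714844) 0.023220191701395887
pan 125 [ 0.56552937 -0.29763774  0.07408573] [ 0.5514356  -0.31248072  0.06805783] [ 0.58063708 -0.28436393  0.07953019] ((566.021728515625, -297.4456787109375), 15.037814140319824)
  y-0.7 minx [ 0.4   -0.734  0.47 ] n 8925
  y-0.6 minx [ 0.448 -0.649  0.719] n 25731
  y-0.5 minx [ 0.505 -0.55   0.831] n 26071
  y-0.4 minx [ 0.564 -0.449  0.765] n 15157
  y-0.3 minx [ 0.621 -0.35   0.599] n 10273
  y-0.2 minx [ 0.664 -0.202  0.608] n 4765
  y-0.1 minx [ 0.737 -0.15   0.451] n 3132
  y-0.0 minx [ 0.795 -0.049  0.45 ] n 1554
scene0 ((441.438720703125, -338.553955078125), (38.67620849609375, 300.1534118652344), 17.45639419555664) 0.023673649593845325
pan 81 [ 0.56467379 -0.29847109  0.07419884] [ 0.55035291 -0.31343282  0.07069537] [ 0.57876246 -0.28146431  0.07789591] ((567.0147094726562, -297.3005676269531), 16.742372512817383)
  y-0.7 minx [ 0.4   -0.735  0.677] n 6679
  y-0.6 minx [ 0.449 -0.65   0.472] n 1889
  y-0.5 minx [ 0.507 -0.549  0.458] n 983
  y-0.4 minx [ 0.565 -0.449  0.465] n 552
  y-0.3 minx [ 0.623 -0.349  0.475] n 669
  y-0.2 minx [ 0.666 -0.206  0.514] n 279
  y-0.1 minx [ 0.741 -0.147  0.496] n 80
  y-0.0 minx [ 0.801 -0.04   0.436] n 24
```

```bash
cat > plan.py <<'E'
import numpy as np
from scipy.spatial.transform import Rotation as Ro
from bench import ctrl
def pose():
    o=ctrl.get_obs(); q=np.array(o['eef_rot']); r=Ro.from_quat(np.r_[q[1:],q[0]]); return o,np.array(o['eef_pos']),r
def plan(wps,start=None):
    """wps: (x,y,z,yaw_deg of tool x,rows,grip); prints rounded rows, feedback on rounding"""
    o,p,r=pose(); x=r.as_matrix()[:,0]; yaw=np.arctan2(x[1],x[0])
    if start: p=np.array(start[:3]); yaw=np.radians(start[3])
    out=[]
    for X,Y,Z,ya,n,g in wps:
        p0=p.copy(); y0=yaw; dy=(np.radians(ya)-y0+np.pi)%(2*np.pi)-np.pi
        for i in range(n):
            tp=p0+(np.array([X,Y,Z])-p0)*(i+1)/n; ty=y0+dy*(i+1)/n
            c,s=np.cos(yaw),np.sin(yaw); ax=np.array([[c,s,0],[s,-c,0],[0,0,-1]])  # rows: tool x,y,z
            t=np.round(ax@(tp-p)*1000,1); rz=np.round(-(ty-yaw),3)
            p=p+ax.T@t/1000; yaw=yaw-rz
            out.append([*(t+0).tolist(),0,0,float(rz),g])
    for i in range(0,len(out),10): print(str(out[i:i+10]).replace(' ',''))
    print(len(out),p.round(4),np.degrees(yaw).round(2))
E
python3 - <<'E'
from plan import *
plan([(.36,-.40,.15,90,10,60),(.442,-.3388,.08,107.5,4,60),(.442,-.3388,.001,107.5,6,60)])
E
```

```text
[[25.1,-9.8,8.0,0,0,-0.132,60],[26.1,-6.5,8.1,0,0,-0.133,60],[26.8,-2.9,8.0,0,0,-0.132,60],[26.9,0.6,8.1,0,0,-0.132,60],[26.7,4.2,8.0,0,0,-0.132,60],[25.8,7.6,8.1,0,0,-0.133,60],[24.6,11.0,8.0,0,0,-0.132,60],[22.9,14.1,8.1,0,0,-0.132,60],[20.9,17.0,8.0,0,0,-0.133,60],[18.5,19.7,8.1,0,0,-0.132,60]]
[[15.3,20.5,17.5,0,0,-0.076,60],[13.7,21.6,17.5,0,0,-0.077,60],[12.0,22.6,17.5,0,0,-0.076,60],[10.2,23.4,17.5,0,0,-0.076,60],[0.0,0.0,13.2,0,0,-0.0,60],[0.0,0.0,13.1,0,0,-0.0,60],[0.0,0.0,13.2,0,0,-0.0,60],[0.0,0.0,13.2,0,0,-0.0,60],[0.0,0.0,13.1,0,0,-0.0,60],[0.0,0.0,13.2,0,0,-0.0,60]]
20 [ 0.442  -0.3388  0.001 ] 107.48
```

>>> jog_arm(
  series=[
    [[25.1,-9.8,8.0,0,0,-0.132,60],[26.1,-6.5,8.1,0,0,-0.133,60],[26.8,-2.9,8.0,0,0,-0.132,60],[26.9,0.6,8.1,0,0,-0.132,60],[26.7,4.2,8.0,0,0,-0.132,60],[25.8,7.6,8.1,0,0,-0.133,60],[24.6,11.0,8.0,0,0,-0.132,60],[22.9,14.1,8.1,0,0,-0.132,60],[20.9,17.0,8.0,0,0,-0.133,60],[18.5,19.7,8.1,0,0,-0.132,60]],
  ],
)

```text
time_s: 1.1
eef_pos: [0.3607, -0.3995, 0.1501]
eef_rot: [-0.0, 0.705, 0.709, 0.0]
wrist_force: [0.8, -0.6, -0.7]
opening: 0.707
grasp_force: 0.0
```

>>> jog_arm(
  series=[
    [[15.3,20.2,17.5,0,0,-0.076,60],[13.7,21.6,17.5,0,0,-0.077,60],[12.0,22.6,17.5,0,0,-0.076,60],[10.2,23.0,17.5,0,0,-0.076,60],[0,0,13.2,0,0,0,60],[0,0,13.1,0,0,0,60],[0,0,13.2,0,0,0,60],[0,0,13.2,0,0,0,60],[0,0,13.1,0,0,0,60],[0,0,13.2,0,0,0,60]],
  ],
)

```text
time_s: 2.1
eef_pos: [0.441, -0.34, 0.0009]
eef_rot: [0.0, 0.592, 0.806, -0.0]
wrist_force: [0.2, 0.4, 0.7]
opening: 0.701
grasp_force: 0.0
```

```bash
python3 - <<'E'
from plan import *
o,p,r=pose(); print(p,r.as_matrix()[:,0],o['wrist_force'],o['torque'],o['opening'])
E
```

```text
[ 0.44099811 -0.33996374  0.00085509] [-2.99174963e-01  9.54198244e-01 -2.28815940e-04] [0.17602786 0.3555656  0.7073846 ] [-0.01379125  0.04280597  0.05719622] 0.7006742534845848
```

>>> jog_arm(
  series=[
    [[0,0,0,0,0,0,30],[0,0,0,0,0,0,30],[0,0,0,0,0,0,30],[0,0,0,0,0,0,30],[0,0,0,0,0,0,30],[0,0,0,0,0,0,30],[0,0,0,0,0,0,30],[0,0,0,0,0,0,30],[0,0,0,0,0,0,30],[0,0,0,0,0,0,30]],
  ],
)

```text
time_s: 3.1
eef_pos: [0.4413, -0.3394, 0.0018]
eef_rot: [-0.0, 0.591, 0.806, 0.0]
wrist_force: [-0.4, -0.1, -4.8]
opening: 0.409
grasp_force: 61.1
```

```bash
cat > r.py <<'E'
from plan import *
o,p,r=pose(); A=r.as_matrix()
print(o['time_s'],p,'F',o['wrist_force'].round(2),'T tool',(A.T@o['torque']).round(3),'Ttool x,y,z',o['opening'],o['grasp_force'],'z',A[:,2].round(4))
E
python3 r.py
```

```text
3.1 [ 0.44133489 -0.33937937  0.00175737] F [-0.38 -0.1  -4.82] T tool [ 0.029  0.246 -0.006] Ttool x,y,z 0.40880902076457604 61.061718463897705 z [-1.e-04  1.e-04 -1.e+00]
```

>>> jog_arm(
  series=[
    [[0,0,-0.5,0,0,0,30],[0,0,-0.5,0,0,0,30],[0,0,-0.5,0,0,0,30],[0,0,-0.5,0,0,0,30],[0,0,-0.5,0,0,0,30],[0,0,-0.5,0,0,0,30],[0,0,0,0,0,0,30],[0,0,0,0,0,0,30],[0,0,0,0,0,0,30],[0,0,0,0,0,0,30]],
  ],
)

```text
time_s: 4.1
eef_pos: [0.4413, -0.3394, 0.0048]
eef_rot: [-0.0, 0.591, 0.806, 0.0]
wrist_force: [0.1, -0.7, -6.0]
opening: 0.407
grasp_force: 61.0
```

```bash
python3 r.py; python3 r.py
```

```text
4.1 [ 0.44132889 -0.33942909  0.00477383] F [ 0.05 -0.72 -5.98] T tool [-0.01   0.235 -0.005] Ttool x,y,z 0.40708306432868707 60.98295450210571 z [-0.  0. -1.]
4.1 [ 0.44132889 -0.33942909  0.00477383] F [ 0.05 -0.72 -5.98] T tool [-0.01   0.235 -0.005] Ttool x,y,z 0.40708306432868707 60.98295450210571 z [-0.  0. -1.]
```

>>> jog_arm(
  series=[
    [[0,0,1,0,0,0,30],[0,0,1,0,0,0,30],[0,0,1,0,0,0,30],[0,0,0,0,0,0,45],[0,0,0,0,0,0,55],[0,0,0,0,0,0,55],[-10,0,0,0,0,0,55],[-10,0,0,0,0,0,55],[-10,0,0,0,0,0,55],[-10,0,0,0,0,0,55]],
  ],
)

```text
time_s: 5.1
eef_pos: [0.4537, -0.3789, 0.0019]
eef_rot: [0.0, 0.592, 0.806, -0.0]
wrist_force: [0.2, 0.0, -0.2]
opening: 0.647
grasp_force: 0.0
```

>>> jog_arm(
  series=[
    [[0,0,0,0,0,0,30],[0,0,0,0,0,0,30],[0,0,0,0,0,0,30],[0,0,0,0,0,0,30],[0,0,0,0,0,0,30],[0,0,-1,0,0,0,30],[0,0,-1,0,0,0,30],[0,0,-1,0,0,0,30],[0,0,-1,0,0,0,30],[0,0,0,0,0,0,30]],
  ],
)

```text
time_s: 6.1
eef_pos: [0.453, -0.377, 0.0054]
eef_rot: [-0.001, 0.591, 0.806, 0.0]
wrist_force: [-0.3, -0.5, -5.7]
opening: 0.41
grasp_force: 62.2
```

```bash
python3 r.py
```

```text
6.1 [ 0.45300646 -0.37702834  0.00539798] F [-0.31 -0.54 -5.71] T tool [0.025 0.044 0.06 ] Ttool x,y,z 0.4102826614865475 62.24682927131653 z [-8.e-04  1.e-03 -1.e+00]
```

```bash
cat > avg.py <<'E'
from plan import *
import sys
T=[]
for i in range(int(sys.argv[1])):
    ctrl.camera('top'); o,p,r=pose(); A=r.as_matrix(); T.append([*(A.T@o['torque']),o['wrist_force'][2]])
T=np.array(T); print(o['time_s'],p.round(4),T.mean(0).round(4),T.std(0).round(4),'s mm',1000*T[:,1].mean()/T[:,3].mean(), T[:,1].round(3))
E
python3 avg.py 14
```

```text
6.8 [ 0.4533 -0.3776  0.0058] [ 5.00e-03  4.54e-02  1.06e-02 -5.61e+00] [0.0326 0.0228 0.0342 0.5647] s mm -8.091492481696987 [-0.001  0.068  0.036  0.061  0.047  0.031  0.078  0.022  0.067  0.015
  0.061  0.074  0.042  0.036]
```

>>> jog_arm(
  series=[
    [[0,0,1,0,0,0,30],[0,0,1,0,0,0,30],[0,0,1,0,0,0,30],[0,0,1,0,0,0,30],[0,0,0,0,0,0,42],[0,0,0,0,0,0,48],[0,0,0,0,0,0,48],[-4,0,0,0,0,0,48],[-4,0,0,0,0,0,48],[0,0,0,0,0,0,48]],
  ],
)

```text
time_s: 7.8
eef_pos: [0.4561, -0.3862, 0.0021]
eef_rot: [0.001, 0.592, 0.806, -0.0]
wrist_force: [0.1, 1.3, 0.3]
opening: 0.562
grasp_force: 0.0
```

```bash
python3 avg.py 12
```

```text
8.4 [ 0.4557 -0.3852  0.0018] [-0.0026  0.0023 -0.0053  0.0505] [0.0357 0.0326 0.0303 0.4762] s mm 45.03520839650773 [-0.021  0.015 -0.01  -0.085 -0.02   0.01   0.039  0.027  0.014  0.038
 -0.003  0.024]
```

>>> jog_arm(
  series=[
    [[0,0,0,0,0,0,30],[0,0,0,0,0,0,30],[0,0,0,0,0,0,30],[0,0,0,0,0,0,30],[0,0,0,0,0,0,30],[0,0,-1,0,0,0,30],[0,0,-1,0,0,0,30],[0,0,-1,0,0,0,30],[0,0,-1,0,0,0,30],[0,0,0,0,0,0,30]],
  ],
)

```text
time_s: 9.4
eef_pos: [0.4556, -0.385, 0.0056]
eef_rot: [-0.0, 0.591, 0.806, 0.0]
wrist_force: [0.5, -0.5, -5.5]
opening: 0.407
grasp_force: 61.3
```

```bash
python3 avg.py 16
```

```text
10.2 [ 0.4557 -0.3852  0.0058] [ 6.1000e-03  9.0000e-03 -3.8000e-03 -5.4782e+00] [0.0284 0.0211 0.0214 0.526 ] s mm -1.6442445439272997 [ 0.016 -0.023  0.015 -0.017  0.023  0.029  0.031  0.061 -0.008 -0.004
 -0.005  0.007  0.026 -0.004 -0.012  0.008]
```

```bash
python3 - <<'E'
from plan import *
u=np.array([-.3007,.9537]); t=np.array([.5655,-.2978])+.0012*u; print(t)
plan([(.4557,-.3852,.125,107.45,10,30),(*t,.125,107.45,10,30)])
E
```

```text
[ 0.56513916 -0.29665556]
[[0.0,0.0,-11.9,0,0,0.0,30],[0.0,0.0,-11.9,0,0,0.0,30],[0.0,0.0,-12.0,0,0,0.0,30],[0.0,0.0,-11.9,0,0,0.0,30],[0.0,0.0,-11.9,0,0,0.0,30],[0.0,0.0,-11.9,0,0,0.0,30],[0.0,0.0,-12.0,0,0,0.0,30],[0.0,0.0,-11.9,0,0,0.0,30],[0.0,0.0,-11.9,0,0,0.0,30],[0.0,0.0,-11.9,0,0,0.0,30]]
[[5.2,13.1,0.0,0,0,0.0,30],[5.1,13.1,0.0,0,0,0.0,30],[5.2,13.1,0.0,0,0,0.0,30],[5.1,13.1,0.0,0,0,0.0,30],[5.2,13.1,0.0,0,0,0.0,30],[5.2,13.1,0.0,0,0,0.0,30],[5.1,13.1,0.0,0,0,0.0,30],[5.2,13.0,0.0,0,0,0.0,30],[5.2,13.1,0.0,0,0,0.0,30],[5.1,13.1,0.0,0,0,0.0,30]]
20 [ 0.5651 -0.2967  0.125 ] 107.48
```

>>> jog_arm(
  series=[
    [[0,0,-5,0,0,0,30],[0,0,-10,0,0,0,30],[0,0,-14,0,0,0,30],[0,0,-15,0,0,0,30],[0,0,-15,0,0,0,30],[0,0,-15,0,0,0,30],[0,0,-15,0,0,0,30],[0,0,-15,0,0,0,30],[0,0,-10,0,0,0,30],[0,0,-5,0,0,0,30]],
  ],
)

```text
time_s: 11.2
eef_pos: [0.4562, -0.3857, 0.1264]
eef_rot: [0.001, 0.591, 0.806, -0.0]
wrist_force: [0.4, 0.2, -6.7]
opening: 0.403
grasp_force: 61.3
```

```bash
python3 avg.py 8; python3 - <<'E'
from h import *
u=np.array([-.3007,.9537]);w=np.array([.9537,.3007]); o=ctrl.get_obs()['eef_pos']
for n in('top','scene'):
    c=snap(n,n+'1');P=cloud(c);D=P[...,:2]-o[:2]
    M=(abs(D@w)<.016)&(P[...,2]>.1)&(P[...,2]<.18)&(abs(D@u)>.03)&(D@u<.215)&(D@u>-.13)
    a=(D@u)[M];z=P[...,2][M]; z0=np.median(z);k=abs(z-z0)<.02
    f=np.polyfit(a[k],z[k],1);print(n,k.sum(),'slope',f[0],'z at tcp',f[1],'range',a[k].min(),a[k].max(),'lat',np.median((D@w)[M][k]))
E
```

```text
11.6 [ 0.4554 -0.3848  0.1239] [ 4.6000e-03 -5.9000e-03 -2.0000e-03 -5.6782e+00] [0.0254 0.0227 0.0169 0.5686] s mm 1.0439916654456785 [-0.052  0.005  0.002  0.015 -0.024  0.01   0.018 -0.021]
top 658 slope 0.0031461317817702153 z at tcp 0.14512502259076154 range -0.10054862002912246 0.12934603682026735 lat -0.0001168317168604737
scene 833 slope 0.011950443384956448 z at tcp 0.14444411094838205 range -0.10101795645589981 0.19876291657342737 lat -0.002035574119838224
```

```bash
python3 - <<'E'
from plan import *
plan([(.5653,-.2972,.1245,107.45,10,30),(.5653,-.2972,.0825,107.45,10,30)],start=(.4557,-.3851,.1245,107.45))
E
```

```text
[[5.1,13.1,0.0,0,0,-0.0,30],[5.1,13.1,0.0,0,0,-0.0,30],[5.1,13.1,0.0,0,0,-0.0,30],[5.1,13.1,0.0,0,0,-0.0,30],[5.1,13.1,0.0,0,0,-0.0,30],[5.1,13.0,0.0,0,0,-0.0,30],[5.1,13.1,0.0,0,0,-0.0,30],[5.1,13.1,0.0,0,0,-0.0,30],[5.1,13.1,0.0,0,0,-0.0,30],[5.1,13.1,0.0,0,0,-0.0,30]]
[[0.0,0.0,4.2,0,0,-0.0,30],[0.0,0.0,4.2,0,0,-0.0,30],[0.0,0.0,4.2,0,0,-0.0,30],[0.0,0.0,4.2,0,0,-0.0,30],[0.0,0.0,4.2,0,0,-0.0,30],[0.0,0.0,4.2,0,0,-0.0,30],[0.0,0.0,4.2,0,0,-0.0,30],[0.0,0.0,4.2,0,0,-0.0,30],[0.0,0.0,4.2,0,0,-0.0,30],[0.0,0.0,4.2,0,0,-0.0,30]]
20 [ 0.5653 -0.2972  0.0825] 107.45
```

>>> jog_arm(
  series=[
    [[3,6,0,0,0,0,30],[5,13,0,0,0,0,30],[6,16,0,0,0,0,30],[7,16,0,0,0,0,30],[7,18,0,0,0,0,30],[7,18,0,0,0,0,30],[6,16,0,0,0,0,30],[5,15,0,0,0,0,30],[3,9,0,0,0,0,30],[1.5,4,0,0,0,0,30]],
  ],
)

```text
time_s: 12.7
eef_pos: [0.5665, -0.2968, 0.1247]
eef_rot: [-0.0, 0.591, 0.807, -0.0]
wrist_force: [0.2, -0.7, -5.2]
opening: 0.409
grasp_force: 61.2
```

```bash
python3 - <<'E'
from h import *
from plan import *
u=np.array([-.3007,.9537]);w=np.array([.9537,.3007])
ps=[]
for i in range(4): snap('top','top2'); ps.append(ctrl.get_obs()['eef_pos'])
o=np.mean(ps,0);snap('scene','scene2'); print(o)
e=np.array([.5653,-.2972])-o[:2]; print('need x,y mm',e@u*1000,e@w*1000)
for n in('top2','scene2'):
    c=ld(n);P=cloud(c);D=P[...,:2]-o[:2]
    M=(abs(D@w)<.016)&(P[...,2]>.1)&(P[...,2]<.18)&(abs(D@u)>.03)&(D@u<.215)&(D@u>-.13)
    a=(D@u)[M];z=P[...,2][M]; z0=np.median(z);k=abs(z-z0)<.02
    f=np.polyfit(a[k],z[k],1);print(n,k.sum(),'slope',f[0],'z at tcp',f[1],'range',a[k].min(),a[k].max(),'lat',np.median((D@w)[M][k]))
E
```

```text
[ 0.56568003 -0.29754839  0.12466076]
need x,y mm 0.44653641763849095 -0.2576687735033399
top2 429 slope 0.0012004936667591541 z at tcp 0.1464260210690213 range -0.10097897311891357 0.11498322186763209 lat -0.001210765616435538
scene2 641 slope 0.010927167312045457 z at tcp 0.14499938418786998 range -0.10205123122664926 0.19981880664648172 lat -0.003131868713870163
```

>>> jog_arm(
  series=[
    [[0.4,0,4,0,0,0,30],[0,0,6,0,0,0,30],[0,0,6,0,0,0,30],[0,0,6,0,0,0,30],[0,0,6,0,0,0,30],[0,0,5,0,0,0,30],[0,0,4,0,0,0,30],[0,0,3,0,0,0,30],[0,0,2,0,0,0,30],[0,0,0,0,0,0,30]],
  ],
)

```text
time_s: 13.95
eef_pos: [0.5653, -0.2972, 0.0825]
eef_rot: [-0.0, 0.591, 0.806, 0.0]
wrist_force: [-0.7, 0.4, -5.7]
opening: 0.409
grasp_force: 61.3
```

```bash
python3 avg.py 6
```

```text
14.25 [ 0.5656 -0.2975  0.0831] [ 2.0400e-02 -1.4000e-03  6.4000e-03 -5.4665e+00] [0.036  0.031  0.0354 0.2062] s mm 0.24913166292664532 [-0.005  0.029 -0.043 -0.04   0.037  0.013]
```

>>> jog_arm(
  series=[
    [[0,0,0.5,0,0,0,30],[0,0,0.5,0,0,0,30],[0,0,0.5,0,0,0,30],[0,0,0.5,0,0,0,30],[0,0,0.5,0,0,0,30],[0,0,0.5,0,0,0,30],[0,0,0.5,0,0,0,30],[0,0,0.5,0,0,0,30],[0,0,0,0,0,0,30],[0,0,0,0,0,0,30]],
  ],
)

```text
time_s: 15.25
eef_pos: [0.5654, -0.2973, 0.0788]
eef_rot: [-0.0, 0.591, 0.806, 0.0]
wrist_force: [0.0, 0.4, -5.1]
opening: 0.407
grasp_force: 61.3
```

```bash
python3 avg.py 8
```

```text
15.65 [ 0.5654 -0.2973  0.0788] [-0.0181  0.0127 -0.0114 -5.4662] [0.0327 0.0276 0.0139 0.5418] s mm -2.324627091126294 [ 0.061  0.013 -0.024  0.035 -0.019  0.001  0.036 -0.001]
```

Not touching yet; go another 2.5 mm.

>>> jog_arm(
  series=[
    [[0,0,0.5,0,0,0,30],[0,0,0.5,0,0,0,30],[0,0,0.5,0,0,0,30],[0,0,0.5,0,0,0,30],[0,0,0.5,0,0,0,30],[0,0,0,0,0,0,30],[0,0,0,0,0,0,30],[0,0,0,0,0,0,30],[0,0,0,0,0,0,30],[0,0,0,0,0,0,30]],
  ],
)

```text
time_s: 16.65
eef_pos: [0.5654, -0.2973, 0.0763]
eef_rot: [-0.0, 0.591, 0.806, 0.0]
wrist_force: [-1.2, 1.0, -3.7]
opening: 0.411
grasp_force: 61.4
```

```bash
python3 avg.py 8
```

```text
17.05 [ 0.5654 -0.2973  0.0763] [ 0.1557  0.1953  0.0219 -3.3895] [0.0284 0.017  0.0153 0.4711] s mm -57.62726771712625 [0.192 0.199 0.231 0.207 0.196 0.17  0.186 0.183]
```

>>> jog_arm(
  series=[
    [[0,0,0.2,0,0,0,30],[0,0,0.2,0,0,0,30],[0,0,0.2,0,0,0,30],[0,0,0.2,0,0,0,30],[0,0,0.2,0,0,0,30],[0,0,0,0,0,0,30],[0,0,0,0,0,0,30],[0,0,0,0,0,0,30],[0,0,0,0,0,0,30],[0,0,0,0,0,0,30]],
  ],
)

```text
time_s: 18.05
eef_pos: [0.5654, -0.2973, 0.0753]
eef_rot: [0.0, 0.591, 0.806, -0.0]
wrist_force: [-1.6, 3.0, -0.3]
opening: 0.408
grasp_force: 61.8
```

```bash
sed -i "s/T.append(\[\*(A.T@o\['torque'\]),o\['wrist_force'\]\[2\]\])/T.append([*(A.T@o['torque']),o['wrist_force'][2],*(A.T@o['wrist_force'])])/" avg.py; python3 avg.py 8; python3 - <<'E'
from h import *
c=ld('scene2'); c=snap('scene','scene3'); cv2.imwrite('pics/s3c.png',cv2.resize(c['frame'][140:300,200:400],None,fx=4,fy=3.75,interpolation=cv2.INTER_CUBIC))
E
```

```text
18.45 [ 0.5654 -0.2973  0.0753] [ 0.3159  0.3782  0.0026 -0.4011  2.3549 -1.5597  0.4011] [0.0332 0.0246 0.0191 0.416  0.5888 0.6404 0.4159] s mm -942.8638498223442 [0.429 0.342 0.387 0.397 0.369 0.368 0.374 0.359]
```

View pics/s3c.png

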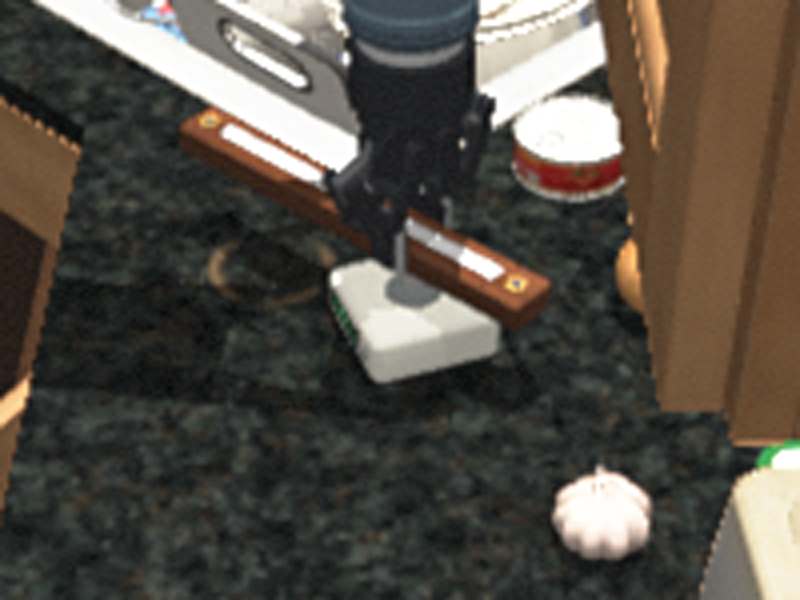

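The bar sits level over the pan at crop (410,270), both ends free, with the garlic and tin untouched. A sideways strain remains, so I'll relieve it slightly before releasing.

>>> jog_arm(
  series=[
    [[0.3,-0.2,0,0,0,0,30],[0,0,0,0,0,0,30],[0,0,0,0,0,0,30],[0,0,0,0,0,0,30],[0,0,0,0,0,0,30],[0,0,0,0,0,0,30],[0,0,0,0,0,0,30],[0,0,0,0,0,0,30],[0,0,0,0,0,0,30],[0,0,0,0,0,0,30]],
  ],
)

```text
time_s: 19.5
eef_pos: [0.5654, -0.2973, 0.0755]
eef_rot: [0.0, 0.591, 0.806, -0.0]
wrist_force: [0.9, 0.1, -1.2]
opening: 0.405
grasp_force: 61.8
```

```bash
python3 avg.py 8
```

```text
19.9 [ 0.5654 -0.2973  0.0755] [-0.189  -0.2096  0.0017 -0.904  -1.4184  1.1144  0.9053] [0.0525 0.046  0.0215 0.5504 0.7868 0.5026 0.5504] s mm 231.83312362212087 [-0.125 -0.163 -0.226 -0.217 -0.181 -0.245 -0.26  -0.259]
```

>>> jog_arm(
  series=[
    [[-0.1,0.1,0.1,0,0,0,30],[0,0,0,0,0,0,30],[0,0,0,0,0,0,34.5],[0,0,0,0,0,0,36],[0,0,0,0,0,0,38],[0,0,0,0,0,0,41],[0,0,0,0,0,0,45],[0,0,0,0,0,0,50],[0,0,0,0,0,0,54],[0,0,0,0,0,0,54]],
  ],
)

```text
time_s: 20.9
eef_pos: [0.5652, -0.2971, 0.0752]
eef_rot: [-0.0, 0.591, 0.806, 0.0]
wrist_force: [0.2, -0.3, 1.0]
opening: 0.627
grasp_force: 0.0
```

```bash
python3 avg.py 3; python3 - <<'E'
from h import *
u=np.array([-.3007,.9537]);w=np.array([.9537,.3007]);o=ctrl.get_obs()['eef_pos']
for n in('top','scene'):
    c=snap(n,n+'4');P=cloud(c);D=P[...,:2]-o[:2]
    M=(abs(D@w)<.016)&(P[...,2]>.07)&(P[...,2]<.13)&(abs(D@u)>.04)&(D@u<.215)&(D@u>-.13)
    a=(D@u)[M];z=P[...,2][M]; z0=np.median(z);k=abs(z-z0)<.02
    f=np.polyfit(a[k],z[k],1);print(n,k.sum(),'slope',f[0],'z at tcp',f[1],'range',a[k].min(),a[k].max(),'lat',np.median((D@w)[M][k]))
cv2.imwrite('pics/s4c.png',cv2.resize(c['frame'][140:300,200:400],None,fx=4,fy=3.75,interpolation=cv2.INTER_CUBIC))
E
```

```text
21.05 [ 0.5653 -0.2971  0.0752] [-0.0041  0.0165  0.0346 -0.137   0.0927  0.0733  0.137 ] [0.0426 0.0114 0.0384 0.497  0.7804 0.4022 0.497 ] s mm -120.38503497443646 [0.027 0.001 0.022]
top 347 slope 0.00016272185110422283 z at tcp 0.09681717338598511 range -0.10070166124411363 -0.04020582248635523 lat -0.0006716653686185713
scene 610 slope 0.011446044216141813 z at tcp 0.09509684095497507 range -0.10192687136057955 0.2007961967277159 lat -0.0029122535112177986
```

View pics/s4c.png

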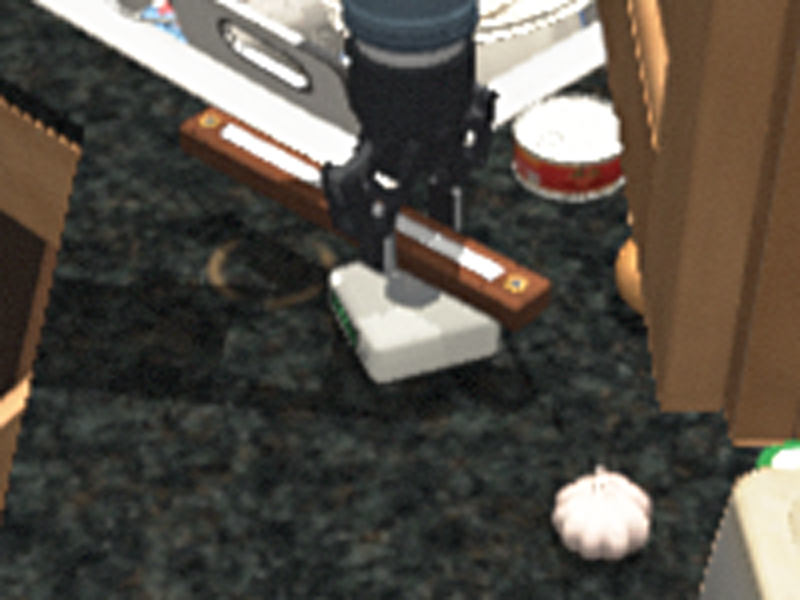

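The bar is released, with the fingers open clear of both its sides. It stays level, its far end at (208,120) and near end at (515,285), neither moved from before. Retreat straight up.

>>> jog_arm(
  series=[
    [[0,0,-2,0,0,0,54],[0,0,-4,0,0,0,54],[0,0,-6,0,0,0,54],[0,0,-8,0,0,0,54],[0,0,-10,0,0,0,54],[0,0,-15,0,0,0,54],[0,0,-15,0,0,0,54],[0,0,-15,0,0,0,54],[0,0,-10,0,0,0,54],[0,0,0,0,0,0,54]],
  ],
)

```text
time_s: 22.15
eef_pos: [0.5664, -0.298, 0.1629]
eef_rot: [0.002, 0.591, 0.806, -0.0]
wrist_force: [0.4, -0.5, 1.0]
opening: 0.632
grasp_force: 0.0
```

```bash
python3 - <<'E'
from h import *
u=np.array([-.3007,.9537]);w=np.array([.9537,.3007]);o=np.array([.5653,-.2972])
for n in('top','scene'):
    c=snap(n,n+'5');P=cloud(c);D=P[...,:2]-o
    M=(abs(D@w)<.016)&(P[...,2]>.07)&(P[...,2]<.12)&(D@u<.215)&(D@u>-.13)
    a=(D@u)[M];z=P[...,2][M]; z0=np.median(z);k=abs(z-z0)<.02
    f=np.polyfit(a[k],z[k],1);print(n,k.sum(),'slope',f[0],'z',f[1],a[k].min(),a[k].max())
ob=ctrl.get_obs();print(ob['time_s'],ob['eef_pos'],ob['wrist_force'])
E
```

```text
top 715 slope -0.001771368544261628 z 0.09668311729320761 -0.10090510771407543 0.08086611955197451
scene 992 slope 0.00928327675525593 z 0.09559987890687552 -0.10140231087690223 0.1998474158666177
22.25 [ 0.56522183 -0.29714305  0.16031631] [ 0.04545779 -0.82898013 -0.13053419]
```

Bar level (slope under 0.01), underside about 72 mm, arm clear.

```bash
python3 -c "
from bench import ctrl
print(ctrl.hand_in())"
```

```text
the job is handed in; nothing more can be done
None
```

The bar's balance point was about 48 mm from its middle, toward the garlic end; the bar now rests released and level on the large scale's pan with its underside about 72 mm up, the bystanders were not approached, and the job was handed in at about 22 s (no verdict was returned).

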